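# Dial open the key safe

### The arm

A 6-joint arm with a two-finger parallel gripper is mounted at the origin on a cart in front of the work surface, level with it; the furniture and walls round the work are solid. World frame = base frame: x ahead of the robot, y to its left, z up, the work surface at z = 0. Lengths are in m, angles in rad, forces in N, time in s.
With the tool pointing down it reaches from about 0.3 to 0.85 m from the base axis. Payload 4.2 kg.
Tool frame: the origin (TCP) lies at the very end of the fingers, on their centre line; the grasp point (between the pads) lies 19 mm behind it (arm.tcp_to_grasp is the z of the grasp point in the tool frame, in m); z points along the fingers, y is the line along which they close (so a half turn about z gives the same grasp; the last joint's range is limited). The gripper opens to 91 mm and grips with 3 to 60 N. Pads are 32 mm wide; open, the fingers measure 118 mm over their backs; the gripper's body (76 mm by 178 mm) begins 60 mm behind the grasp point.
Start: joints at [1.119, 0.32, 1.565, -0, 1.257, -0.02], TCP at [0.241, 0.522, 0.214] pointing down, gripper open.
Joint ranges: [-3.11, 3.11], [-0.84, 2.01], [0.21, 2.61], [-1.34, 4.49], [0.05, 2.63], [-2.56, 2.56]. Speed limits (rad/s): [2.57, 2.57, 3.14, 3.14, 3.14, 3.14].

### API

Orientations are given as [roll, pitch, yaw] about the fixed x, y, z axes, in that order (R = Rz(yaw) Ry(pitch) Rx(roll)).
In Python, from station import arm gives the robot as it stands.
- The arm moves only by the tool send_rows, never from a script. Its argument "plan" is a list of rows, each a list of 4 numbers: the shift along the tool's x, y, z in m, then the turn about the tool's z in degrees. A call has 1 to 8 rows; each row is the pose to reach, as a shift and turn from the pose commanded when the call began, along the tool's axes at that moment; what a row does not reach only later rows make up. A row lasts 1/8 s, in which the tool goes at most 62.5 mm and 10.7 degrees, less where a joint would pass 70% of its speed; a pose out of reach is approached as far as the arm can. A call with a gripper value outside its range is refused whole. "jaw" is the finger opening in m, from 0 to 0.0912, set as the call begins (left out, the last holds). The fingers move at their own pace and stop on an object; "grip_force" is the grip in N (left out, the last holds). Time passes only in rows, so rows that repeat a pose let the fingers close. It gives the time, the measured TCP pose, the force, the opening and the grip force at its end, in the units of the state.
- arm.get_obs(): the state, without advancing time (a new reading comes with each control period).
- arm.capture(name): name is "scene" or "top" or "wrist"; returns a dict with "image" (384x512x3 uint8, red, green, blue), "vfov" (degrees; the focal length in pixels is half the picture's height over the tangent of half this angle, whatever the lens; pixels are square), "cx", "cy" (the principal point, pixels), "world_from_camera" (4x4, takes a point from camera to world coordinates); the wrist camera has in their place "hand_eye" (4x4, takes a point from camera to tool coordinates, whose origin is the TCP and whose axes are the flange's). Camera axes: x right, y down, z forward; pixel columns grow to the right and rows downward; lengths in m; the calibration is good to about 2 mm. A picture is of the moment at which its call begins: read the wrist's pose just before it. There is no depth.
- arm.finish_job(): hands the job in; it is judged then, once.
The state is a dict: "time_s": time; "qpos": joint angles; "joint_velocities": joint speeds; "tau": joint torques, N m; "tcp_pos": TCP position; "ee_rot": TCP orientation; "force": force on the tool from outside, world axes, zero at the start; "ft_torque": the same for the moment, N m; "width": finger opening in m; "finger_force": force on a finger pad.
Only numpy, scipy, OpenCV 4.12 (cv2) and the standard library are available. Lean on these libraries where they do the work, as an engineer would, in place of code of your own. Each camera call takes 0.05 s, during which the arm holds its last target. There are 200 camera calls.

### The job

Open the key safe on the bench by its combination, turning the dial by its crank post: clockwise, letting the red mark go past the index line once and stopping with it on the line the second time; back anticlockwise, letting the yellow mark go past once and stopping with it on the line the second time; then clockwise again, slowly, only until the dial comes up firm against the bolt, which drops in by itself there. Do not force the dial on against the bolt. Then slide the hatch fully open towards the safe's front by its knob, and leave the things lying around the safe where they are.

Things in the scene. Friction and masses are not known exactly. Their poses are not given: they have to be found in the camera images.
- lockbox: Grey steel key safe fixed to the bench, 130 mm deep (x), 226 mm wide (y), deck 60 mm above the bench. Origin: centre of its underside; x points from its front (robot side) to its rear, y to its left, z up. Dial on the right of the deck, hatch on the left.
- dial_axis (a point): Point on the dial's vertical axis, at the level of the dial's face (69 mm above the bench). The dial is a black disc of 90 mm diameter with white ticks; a flat steel boss of 24 mm diameter at its centre stands 4 mm above the face.
- index_mark (a point): White index line on the deck, in front of the dial (57 mm from its axis on the safe's front side, given at the level of the dial's face).
- red_mark (a point): Red mark near the rim of the dial's face, 36.5 mm from the axis; it turns with the dial. It is on the index line when it lies straight between axis and index line; the lock accepts about 8 degrees to either side.
- yellow_mark (a point): Yellow mark near the rim of the dial's face, 36.5 mm from the axis, same as the red one. It lies 110 degrees clockwise of the red mark, seen from above, so it reaches the line 110 degrees after the red one when the dial turns anticlockwise.
- dial (a joint): Dial angle in rad, counted over many turns, growing anticlockwise seen from above. No end stops; about 3 N at the crank post turns it. Inside, two wheels are picked up in turn after most of a turn each way. After red and yellow were dialled right, turning clockwise it meets the bolt 100 to 160 degrees past yellow (differs each time); if nothing stops it by 180 degrees, start again.
- crank_post (a point): Centre, half-way up, of the round steel crank post upright on the dial's face, 30 mm from the dial's axis. 13 mm in diameter (16 mm at head and foot), foot 70 mm and top 101 mm above the bench. It spins freely about its own axis, so that a gripper holding it lightly can carry it round the dial without turning itself.
- hatch_knob (a point): Centre, about half-way up, of the black round knob in the middle of the hatch: 15 mm in diameter (18 mm at its head), from 68 to 93 mm above the bench. The aluminium hatch measures 118 x 88 mm, its top is 63 mm above the bench; beside it run guides 67 mm high.
- hatch (a joint): How far the hatch is open, in m: 0 shut, 0.060 fully open against its stop; it slides towards the safe's front (its -x). Friction about 3 N. Held shut by the bolt (about 1 mm of play) until the combination has been dialled and the dial has come up firm.
- tape_roll: Roll of black tape, 65 mm across, 18 mm high, loose on the bench to the right of the safe. Origin: centre of its underside. To be left alone.
- pine_block: Pine off-cut, 38 x 85 x 30 mm, loose on the bench to the right of the safe, near its rear. Origin: centre of its underside. To be left alone.
- screwdriver: Red-handled screwdriver, 209 mm long, loose on the bench behind the safe. Origin: centre of its underside. To be left alone.
- stop_cushion (a joint): Twist in rad of the rubber cushion between the dial and its stop, inside the safe (not visible): about 0 while the dial runs free (within 0.05), and growing by 0.1 for every 8 N with which the crank post is pressed clockwise once the bolt has stopped the dial (about 3 N per mm of crank travel). Beyond 0.26 (some 24 N) the lock is damaged.

How it is judged:
At the end, for the whole second after the job is handed in: The hatch is at least 54 mm open (of 60) and at rest (value of joint hatch above 0.054 m and velocity of joint hatch below 0.01 m/s); the robot touches nothing.
It fails at once if the dial is forced: pressed clockwise against the bolt with more than about 24 N at the crank post (cushion twisted by more than 0.26 rad) (value of joint stop_cushion above 0.26 rad).
It fails at once if a bystander is moved by more than 15 mm (distance of any of tape_roll, pine_block, screwdriver from where it was at the start of the episode above 0.015 m).
It also fails if it takes over 72 s, if anything falls off the work surface, if the arm or the gripper's body presses on something with over 40 N, if the wrist force passes 120 N, or if a joint passes its speed limit or range.

## Working session

There is one attempt and no reset: what is moved stays moved. The work goes in short steps, Python scripts to look and compute and a tool call to move; the robot and the scene stay as the last step left them, time stands still between calls to the robot, and variables do not carry over. Pictures are saved under pics/ and viewed, at most 10 in all, crops included, and the job is handed in when it is done.

Besides the shell and the picture viewer there is one more tool, called after "Call:" as name([rows], argument=value, ...), one row to a line, values as JSON. send_rows: Moves the arm, as the interface text tells. Its arguments: {"type":"object","properties":{"plan":{"type":"array"},"jaw":{"type":"number"},"grip_force":{"type":"number"}},"required":["plan"]}

```bash
ls; mkdir -p pics; cat > h.py <<'E'
from station import arm
import numpy as np, cv2
from scipy.spatial.transform import Rotation as R
def cap(n):
    o=arm.get_obs(); c=arm.capture(n)
    f=c['image'].shape[0]/2/np.tan(np.radians(c['vfov'])/2)
    if n=='wrist':
        T=np.eye(4); e=np.array(o['ee_rot']); T[:3,:3]=R.from_euler('xyz',e).as_matrix() if e.size==3 else e.reshape(3,3)
        T[:3,3]=o['tcp_pos']; M=T@np.array(c['hand_eye'])
    else: M=np.array(c['world_from_camera'])
    return c['image'],(f,c['cx'],c['cy'],M)
def ray(k,u,v,z):
    f,cx,cy,M=k; d=M[:3,:3]@np.array([(u-cx)/f,(v-cy)/f,1]); o=M[:3,3]
    return o+d*(z-o[2])/d[2]
def proj(k,p):
    f,cx,cy,M=k; q=M[:3,:3].T@(np.array(p)-M[:3,3]); return q[0]/q[2]*f+cx,q[1]/q[2]*f+cy
E
python3 - <<'E'
from h import *
o=arm.get_obs(); print({k:np.round(v,3) for k,v in o.items()})
a,k=cap('top'); b,k2=cap('scene'); print(k,k2)
cv2.imwrite('pics/top.png',cv2.resize(a,None,fx=1.5,fy=1.5)[:,:,::-1]); cv2.imwrite('pics/scene.png',b[:,:,::-1])
E
```

```text
pics
{'time_s': np.float64(0.0), 'qpos': array([ 1.119,  0.32 ,  1.566, -0.   ,  1.257, -0.02 ]), 'joint_velocities': array([-0.002, -0.001,  0.   ,  0.001, -0.   ,  0.001]), 'tau': array([ 1.0000e-03, -4.1247e+01, -2.3197e+01,  7.3000e-02,  4.6000e-02,
       -0.0000e+00]), 'tcp_pos': array([0.24 , 0.522, 0.213]), 'ee_rot': array([-3.14, -0.  ,  2.71]), 'force': array([-0.07 ,  0.024, -0.036]), 'ft_torque': array([-0.017,  0.019,  0.014]), 'finger_force': np.float64(0.0), 'width': np.float64(0.091)}
(np.float64(418.2910047838887), 259.15763619038864, 197.17525748804835, array([[-0.08477045, -0.97660272,  0.19763878,  0.33390241],
       [-0.99638458,  0.08196329, -0.02235593,  0.20676655],
       [ 0.00563374, -0.19881936, -0.98001996,  0.91296977],
       [ 0.        ,  0.        ,  0.        ,  1.        ]])) (np.float64(431.65432733878487), 243.63776808550608, 194.6984989576994, array([[ 5.88271249e-01, -4.93685138e-01,  6.40477885e-01,
        -8.58455821e-02],
       [-8.08663640e-01, -3.58908402e-01,  4.66098569e-01,
        -2.12810843e-01],
       [-2.33042086e-04, -7.92123565e-01, -6.10360715e-01,
         6.03480813e-01],
       [ 0.00000000e+00,  0.00000000e+00,  0.00000000e+00,
         1.00000000e+00]]))
```

View pics/top.png

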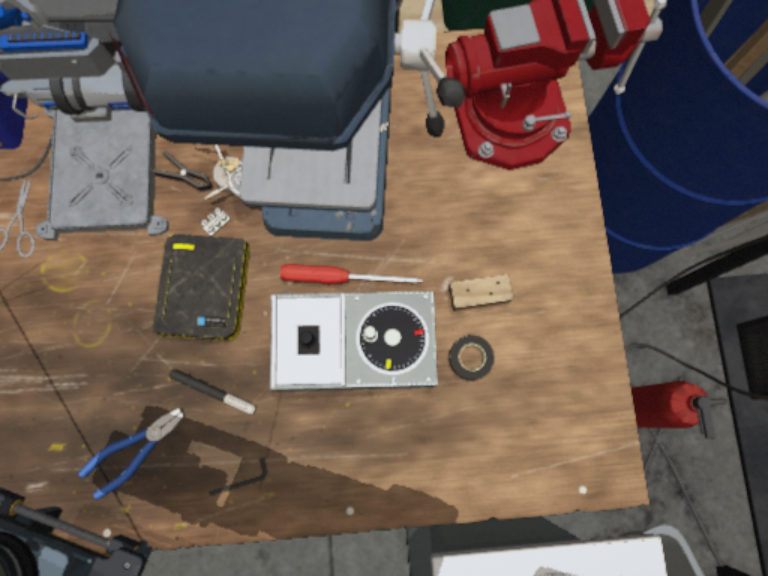

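View pics/scene.png

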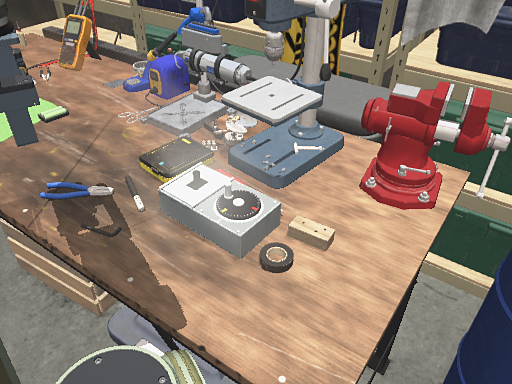

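The top view shows the dial at about (392,338)/1.5 px, with red at (419,332), yellow at (388,364), the crank post at (370,334) and the hatch knob at (308,338). I'll measure these by colour masks.

```bash
cat >> h.py <<'E'
def blob(m,near,rad):
    n,l,s,c=cv2.connectedComponentsWithStats(m.astype(np.uint8))
    return [(c[i],s[i,4]) for i in range(1,n) if np.hypot(*(c[i]-near))<rad and s[i,4]>=4]
E
python3 - <<'E'
from h import *
a,k=cap('top'); h=cv2.cvtColor(a,cv2.COLOR_RGB2HSV); H,S,V=cv2.split(h)
dc=np.array([261,225])
for nm,m,z in [('red',((H<8)|(H>172))&(S>150)&(V>100),.069),('yel',(H>22)&(H<35)&(S>150)&(V>100),.069),('boss',(S<40)&(V>150),.073)]:
    for c,s in blob(m,dc,40 if nm!='boss' else 25): print(nm,c,s,ray(k,*c,z).round(4))
m=((V<90)).astype(np.uint8)
cs,_=cv2.findContours(m,cv2.RETR_EXTERNAL,cv2.CHAIN_APPROX_NONE)
for c in cs:
    A=cv2.contourArea(c); M=c.mean(0)[0]
    if A>60 and np.hypot(*(M-dc))<90:
        (x,y),r,_=cv2.fitEllipse(c); print('dark',A,(x,y),r,ray(k,x,y,.069).round(4),ray(k,x,y,.093).round(4))
# safe corners approx
for u,v in [(272,294),(435,292),(437,387),(271,389)]: print(ray(k,u/1.5,v/1.5,.06).round(4))
print('post top',ray(k,370/1.5,334/1.5,.101).round(4),'knob',ray(k,308/1.5,337/1.5,.093).round(4))
for n,u,v,z in [('tape',472,357,.018),('pine',481,291,.03),('sd',350,275,.015),('table',320,225,.1),('table',320,170,.2),('vise',515,150,.05)]: print(n,ray(k,u/1.5,v/1.5,z).round(3))
E
```

```text
red [278.5  220.85] 20 [0.4518 0.1524 0.069 ]
yel [258.5        242.31818182] 22 [0.4117 0.1967 0.069 ]
boss [246.74285714 222.1       ] 70 [0.4541 0.217  0.073 ]
boss [261.25742574 224.35643564] 101 [0.4471 0.1881 0.073 ]
dark 644.5 (313.59918212890625, 238.30636596679688) (28.257848739624023, 29.23051643371582) [0.4104 0.0851 0.069 ] [0.4083 0.0886 0.093 ]
dark 209.0 (205.13865661621094, 226.61668395996094) (14.368096351623535, 20.454118728637695) [0.4526 0.3019 0.069 ] [0.4492 0.2992 0.093 ]
dark 1192.0 (260.5235595703125, 224.62794494628906) (39.03825378417969, 40.54160690307617) [0.4472 0.1896 0.069 ] [0.4439 0.1901 0.093 ]
dark 311.5 (273.01025390625, 184.25961303710938) (60.649993896484375, 87.46320343017578) [0.5289 0.1566 0.069 ] [0.5234 0.158  0.093 ]
[0.5219 0.3484 0.06  ]
[0.5059 0.1228 0.06  ]
[0.3754 0.1331 0.06  ]
[0.3917 0.356  0.06  ]
post top [0.449  0.2169 0.101 ] knob [0.453  0.2985 0.093 ]
tape [0.416 0.075 0.018]
pine [0.508 0.054 0.03 ]
sd [0.551 0.24  0.015]
table [0.603 0.273 0.1  ]
table [0.639 0.26  0.2  ]
vise [ 0.711 -0.017  0.05 ]
```

Call:
send_rows([
  [-0.045,-0.03,0,-3],
  [-0.09,-0.06,0,-6],
  [-0.14,-0.09,0,-9],
  [-0.19,-0.12,0,-12],
  [-0.24,-0.15,0,-16],
  [-0.285,-0.18,0,-20.7],
  [-0.323,-0.206,0,-20.7],
  [-0.323,-0.206,0,-20.7],
], jaw=0.05, grip_force=10)

```text
time_s: 1.15
tcp_pos: [0.4489, 0.1976, 0.2137]
ee_rot: [-3.141, -0.0, 3.066]
force: [-0.9, 0.3, 0.4]
width: 0.0497
finger_force: 0.0
```

```bash
python3 - <<'E'
from h import *
o=arm.get_obs(); print(o['time_s'],o['tcp_pos'],o['ee_rot'],o['width'])
a,k=cap('wrist'); print(k)
for n,p in dict(axis=(.447,.189,.069),post=(.449,.217,.101),knob=(.4505,.299,.093),red=(.4518,.1524,.069)).items(): print(n,proj(k,p))
cv2.imwrite('pics/w1.png',a[:,:,::-1])
E
```

```text
1.15 [0.44885379 0.19763669 0.21369013] [-3.14100033e+00 -1.03990128e-04  3.06639704e+00] 0.049681859195883325
(np.float64(292.00645954005375), 256.2892511411005, 184.22142229436386, array([[ 0.07538707,  0.9592533 ,  0.2723048 ,  0.37240095],
       [ 0.99715363, -0.07219471, -0.02173842,  0.20364035],
       [-0.00119368,  0.27316851, -0.96196546,  0.38445386],
       [ 0.        ,  0.        ,  0.        ,  1.        ]]))
axis (np.float64(248.54207263500203), np.float64(172.00757385571953))
post (np.float64(275.64201040855085), np.float64(179.3248471378055))
knob (np.float64(355.0573460671709), np.float64(172.9298923928653))
red (np.float64(216.24479127722256), np.float64(178.5736095507685))
```

View pics/w1.png

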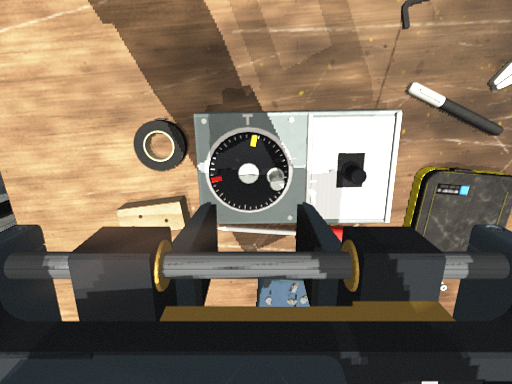

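The wrist view has the safe's front at the top: index "T" at (248,120), boss at (248,173), post at (277,179), knob at (355,174). The top-view predictions agree, so now I'll refine.

```bash
python3 - <<'E'
from h import *
a=cv2.imread('pics/w1.png')[:,:,::-1].copy()
_,k=cap('wrist')
H,S,V=cv2.split(cv2.cvtColor(a,cv2.COLOR_RGB2HSV)); dc=np.array([248,172])
P={}
for nm,m,z in [('red',((H<8)|(H>172))&(S>150)&(V>100),.069),('yel',(H>22)&(H<35)&(S>150)&(V>100),.069),('steel',(S<60)&(V>120),.073),('steel101',(S<60)&(V>120),.101)]:
    for c,s in blob(m,dc,40): print(nm,c,s,ray(k,*c,z).round(4))
cs,_=cv2.findContours((V<85).astype(np.uint8),cv2.RETR_EXTERNAL,cv2.CHAIN_APPROX_NONE)
for c in cs:
    M=c.mean(0)[0]
    if cv2.contourArea(c)>100 and (np.hypot(*(M-dc))<25 or np.hypot(*(M-[352,170]))<25):
        (x,y),r,_=cv2.fitEllipse(c); print('dark',(x,y),r,ray(k,x,y,.069).round(4)); print(cv2.minEnclosingCircle(c))
for c,s in blob((S<60)&(V>190),np.array([248,120]),12): print('idx',c,s,ray(k,*c,.06).round(4))
print('knob',ray(k,355,173.5,.093))
cv2.imwrite('pics/w1c.png',cv2.resize(a[105:225,190:400],None,fx=3.5,fy=3.5,interpolation=cv2.INTER_CUBIC)[:,:,::-1])
E
```

```text
red [215.82258065 178.80645161] 62 [0.4512 0.1534 0.069 ]
yel [253.20588235 140.33823529] 68 [0.4116 0.1984 0.069 ]
steel [258. 137.] 7 [0.4079 0.2038 0.073 ]
steel [214.  157.5] 6 [0.4264 0.1548 0.073 ]
steel [212.16666667 163.16666667] 6 [0.4324 0.1521 0.073 ]
steel [248.14792899 172.88461538] 338 [0.4461 0.1902 0.073 ]
steel [275.76258993 178.97482014] 278 [0.4553 0.22   0.073 ]
steel [212.22222222 168.55555556] 9 [0.4384 0.1514 0.073 ]
steel [211.5 174.5] 4 [0.445  0.1499 0.073 ]
steel [221.25 194.  ] 4 [0.4681 0.1582 0.073 ]
steel [245.  206.5] 4 [0.4849 0.1834 0.073 ]
steel101 [258. 137.] 7 [0.4047 0.2039 0.101 ]
steel101 [214.  157.5] 6 [0.4215 0.1593 0.101 ]
steel101 [212.16666667 163.16666667] 6 [0.427  0.1568 0.101 ]
steel101 [248.14792899 172.88461538] 338 [0.4394 0.1915 0.101 ]
steel101 [275.76258993 178.97482014] 278 [0.4477 0.2186 0.101 ]
steel101 [212.22222222 168.55555556] 9 [0.4324 0.1562 0.101 ]
steel101 [211.5 174.5] 4 [0.4384 0.1548 0.101 ]
steel101 [221.25 194.  ] 4 [0.4595 0.1624 0.101 ]
steel101 [245.  206.5] 4 [0.4747 0.1854 0.101 ]
dark (350.2236022949219, 169.72637939453125) (29.785247802734375, 38.29116439819336) [0.4518 0.303  0.069 ]
((350.0, 169.5), 21.00605010986328)
dark (248.96490478515625, 169.79139709472656) (75.29798126220703, 77.26013946533203) [0.4436 0.1912 0.069 ]
((248.15859985351562, 170.802734375), 39.63942337036133)
idx [247.05555556 117.05555556] 18 [0.3871 0.1935 0.06  ]
idx [249.13333333 128.2       ] 15 [0.3991 0.1947 0.06  ]
knob [0.45007473 0.30048137 0.093     ]
```

View pics/w1c.png

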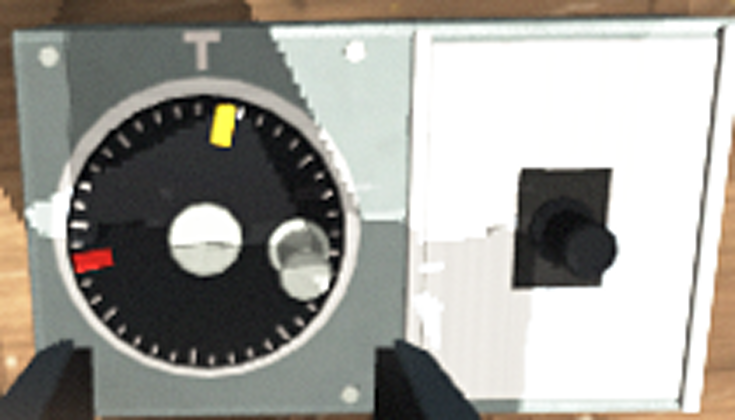

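Call:
send_rows([
  [-0.001,0.012,0.02,0],
  [-0.0017,0.021,0.06,0],
  [-0.0017,0.021,0.1,0],
  [-0.0017,0.021,0.125,0],
  [-0.0017,0.021,0.1357,0],
  [-0.0017,0.021,0.1357,0],
])

```text
time_s: 2.0
tcp_pos: [0.4505, 0.2215, 0.0781]
ee_rot: [-3.141, -0.001, 3.072]
force: [-0.4, 0.2, 1.0]
width: 0.0501
finger_force: 0.0
```

Call:
send_rows([
  [0,0,0,0],
  [0,0,0,0],
  [0,0,0,0],
  [0,0,0,0],
], jaw=0.0, grip_force=10)

```text
time_s: 2.5
tcp_pos: [0.4504, 0.2184, 0.0785]
ee_rot: [-3.136, -0.001, 3.073]
force: [-0.6, -9.6, 6.6]
width: 0.0139
finger_force: 10.0
```

```bash
python3 - <<'E'
from h import *
o=arm.get_obs(); print(o['time_s'],o['tcp_pos'],o['ee_rot'],o['width'],o['force'],o['finger_force'])
a,k=cap('top'); b,k2=cap('wrist')
cv2.imwrite('pics/g1.png',np.vstack([cv2.resize(a[180:280,170:320],None,fx=3,fy=3),cv2.resize(b[100:200,180:330],None,fx=3,fy=3)])[:,:,::-1][:600])
E
```

```text
2.5 [0.45036678 0.21837256 0.07851248] [-3.13638995e+00 -9.58468473e-04  3.07327140e+00] 0.013850911717583838 [-0.59063876 -9.63588858  6.6054362 ] 10.035782167688012
```

View pics/g1.png

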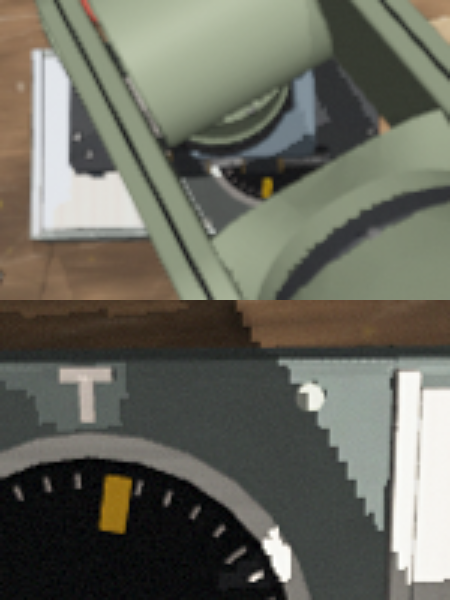

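```bash
cat > circ.py <<'E'
import numpy as np,sys
# circ.py C0x C0y th... : rows in tool axes; centre in commanded coordinates
cen=np.array([.4456,.1882]); r=.03; yaw=3.071
def P(t): t=np.radians(t); return cen+r*np.array([np.cos(t),np.sin(t)])
X=np.array([np.cos(yaw),np.sin(yaw)]); Y=np.array([np.sin(yaw),-np.cos(yaw)])
def rows(c0,ths): return [[round(float((P(t)-c0)@X),4),round(float((P(t)-c0)@Y),4),0,0] for t in ths]
if __name__=='__main__':
    print(rows(np.array([.4514,.2206]),[64,44,24,4,-16,-36,-56,-76]))
    t=-76
    for n in (8,7):
        s=P(t); L=[t-22*(i+1) for i in range(n)]; 
        if n==7: L=list(t+(-382.2-t)*np.arange(1,8)/7)+[-382.2]
        print(L,rows(s,L)); t=L[-1]
E
python3 circ.py
```

```text
[[-0.0077, -0.0049, 0, 0], [-0.0166, -0.0104, 0, 0], [-0.023, -0.0186, 0, 0], [-0.0262, -0.0285, 0, 0], [-0.0258, -0.0389, 0, 0], [-0.022, -0.0486, 0, 0], [-0.015, -0.0564, 0, 0], [-0.0058, -0.0613, 0, 0]]
[-98, -120, -142, -164, -186, -208, -230, -252] [[0.0114, -0.0014, 0, 0], [0.0224, 0.0016, 0, 0], [0.0316, 0.0084, 0, 0], [0.0375, 0.0182, 0, 0], [0.0393, 0.0295, 0, 0], [0.0367, 0.0407, 0, 0], [0.0301, 0.0501, 0, 0], [0.0206, 0.0563, 0, 0]]
[np.float64(-270.6), np.float64(-289.2), np.float64(-307.8), np.float64(-326.4), np.float64(-345.0), np.float64(-363.6), np.float64(-382.2), -382.2] [[-0.0095, 0.0021, 0, 0], [-0.0191, 0.0011, 0, 0], [-0.0279, -0.0029, 0, 0], [-0.035, -0.0095, 0, 0], [-0.0396, -0.018, 0, 0], [-0.0413, -0.0276, 0, 0], [-0.0398, -0.0372, 0, 0], [-0.0398, -0.0372, 0, 0]]
```

Call:
send_rows([
  [-0.0077,-0.0049,0,0],
  [-0.0166,-0.0104,0,0],
  [-0.023,-0.0186,0,0],
  [-0.0262,-0.0285,0,0],
  [-0.0258,-0.0389,0,0],
  [-0.022,-0.0486,0,0],
  [-0.015,-0.0564,0,0],
  [-0.0058,-0.0613,0,0],
])

```text
time_s: 3.6
tcp_pos: [0.4565, 0.1607, 0.0788]
ee_rot: [3.137, 0.008, 3.07]
force: [5.2, 6.0, -5.3]
width: 0.0141
finger_force: 10.0
```

Call:
send_rows([
  [0.0114,-0.0014,0,0],
  [0.0224,0.0016,0,0],
  [0.0316,0.0084,0,0],
  [0.0375,0.0182,0,0],
  [0.0393,0.0295,0,0],
  [0.0367,0.0407,0,0],
  [0.0301,0.0501,0,0],
  [0.0206,0.0563,0,0],
])

```text
time_s: 4.6
tcp_pos: [0.4333, 0.216, 0.0783]
ee_rot: [-3.14, -0.006, 3.07]
force: [-8.7, -0.2, 9.7]
width: 0.0137
finger_force: 10.0
```

Call:
send_rows([
  [-0.0095,0.0021,0,0],
  [-0.0191,0.0011,0,0],
  [-0.0279,-0.0029,0,0],
  [-0.035,-0.0095,0,0],
  [-0.0396,-0.018,0,0],
  [-0.0413,-0.0276,0,0],
  [-0.0398,-0.0372,0,0],
  [-0.0398,-0.0372,0,0],
])

```text
time_s: 5.6
tcp_pos: [0.4731, 0.177, 0.0784]
ee_rot: [3.14, -0.0, 3.07]
force: [-2.5, 4.1, 4.2]
width: 0.0137
finger_force: 10.0
```

```bash
cat >> h.py <<'E'
def marks(name=None):
    o=arm.get_obs(); print(o['time_s'],np.round(o['tcp_pos'],4),round(o['width'],4),np.round(o['force'],1))
    b,k=cap('wrist'); H,S,V=cv2.split(cv2.cvtColor(b,cv2.COLOR_RGB2HSV))
    ax=np.array([.4463,.1893,.069]); dc=np.array(proj(k,ax)); ang=lambda p:np.degrees(np.arctan2(p[1]-ax[1],p[0]-ax[0]))%360
    for nm,m in [('red',((H<8)|(H>172))&(S>140)&(V>60)),('yel',(H>17)&(H<35)&(S>140)&(V>60))]:
        for c,s in blob(m,dc,110):
            p=ray(k,*c,.069); r=np.hypot(*(p-ax)[:2])
            if .03<r<.042: print(nm,c.round(1),s,p.round(4),'r',r.round(4),'ang',ang(p).round(1))
    if name: cv2.imwrite('pics/'+name,cv2.resize(b[60:210,130:380],None,fx=3,fy=3)[:,:,::-1])
    return b,k
E
python3 -c "
from h import *
marks('r1.png')"
```

```text
5.6 [0.4731 0.177  0.0784] 0.0137 [-2.5  4.1  4.2]
red [272.9 125.4] 176 [0.4114 0.1916 0.069 ] r 0.035 ang 176.2
yel [323.  202.9] 159 [0.4635 0.2215 0.069 ] r 0.0365 ang 61.9
```

View pics/r1.png

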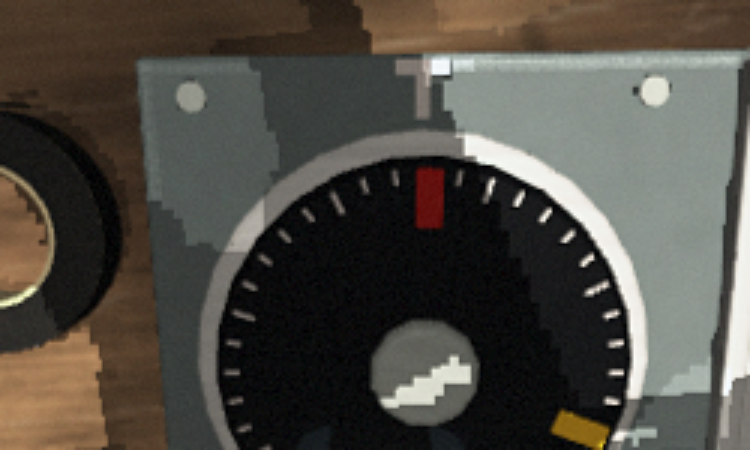

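```bash
python3 - <<'E'
from circ import *
L=[-382.2]+list(-382.2+np.array([12]+[12+20.9*i for i in range(1,23)])); L.append(89.8); 
print(np.round(L[-3:],1))
for i in range(3): print(rows(P(L[8*i]),L[8*i+1:8*i+9]))
E
```

```text
[68.7 89.6 89.8]
[[-0.0013, 0.0061, 0, 0], [-0.0005, 0.017, 0, 0], [0.0041, 0.0268, 0, 0], [0.012, 0.0344, 0, 0], [0.022, 0.0386, 0, 0], [0.0329, 0.039, 0, 0], [0.0432, 0.0355, 0, 0], [0.0515, 0.0286, 0, 0]]
[[0.0053, -0.0095, 0, 0], [0.007, -0.0202, 0, 0], [0.0046, -0.0309, 0, 0], [-0.0014, -0.04, 0, 0], [-0.0102, -0.0463, 0, 0], [-0.0207, -0.0491, 0, 0], [-0.0315, -0.048, 0, 0], [-0.0412, -0.0431, 0, 0]]
[[-0.0073, 0.0081, 0, 0], [-0.0113, 0.0182, 0, 0], [-0.0113, 0.0291, 0, 0], [-0.0075, 0.0393, 0, 0], [-0.0003, 0.0474, 0, 0], [0.0093, 0.0525, 0, 0], [0.0201, 0.0538, 0, 0], [0.0202, 0.0538, 0, 0]]
```

Call:
send_rows([
  [-0.0013,0.0061,0,0],
  [-0.0005,0.017,0,0],
  [0.0041,0.0268,0,0],
  [0.012,0.0344,0,0],
  [0.022,0.0386,0,0],
  [0.0329,0.039,0,0],
  [0.0432,0.0355,0,0],
  [0.0515,0.0286,0,0],
])

```text
time_s: 6.65
tcp_pos: [0.4235, 0.2097, 0.0785]
ee_rot: [3.14, 0.002, 3.071]
force: [5.2, -0.5, 1.7]
width: 0.0136
finger_force: 10.0
```

Call:
send_rows([
  [0.0053,-0.0095,0,0],
  [0.007,-0.0202,0,0],
  [0.0046,-0.0309,0,0],
  [-0.0014,-0.04,0,0],
  [-0.0102,-0.0463,0,0],
  [-0.0207,-0.0491,0,0],
  [-0.0315,-0.048,0,0],
  [-0.0412,-0.0431,0,0],
])

```text
time_s: 7.65
tcp_pos: [0.4602, 0.1623, 0.0783]
ee_rot: [-3.141, -0.005, 3.07]
force: [-3.7, 3.3, 10.2]
width: 0.0134
finger_force: 10.0
```

Call:
send_rows([
  [-0.0073,0.0081,0,0],
  [-0.0113,0.0182,0,0],
  [-0.0113,0.0291,0,0],
  [-0.0075,0.0393,0,0],
  [-0.0003,0.0474,0,0],
  [0.0093,0.0525,0,0],
  [0.0201,0.0538,0,0],
  [0.0202,0.0538,0,0],
])

```text
time_s: 8.65
tcp_pos: [0.4469, 0.2183, 0.0785]
ee_rot: [3.14, 0.003, 3.071]
force: [4.6, 4.3, 2.3]
width: 0.0135
finger_force: 10.0
```

```bash
python3 -c "
from h import *
marks('y1.png')"
```

```text
8.65 [0.4469 0.2183 0.0785] 0.0135 [4.6 4.3 2.3]
yel [211.6 172. ] 181 [0.4114 0.1925 0.069 ] r 0.035 ang 174.8
yel [222.  267.4] 174 [0.48   0.1919 0.069 ] r 0.0338 ang 4.5
```

View pics/y1.png

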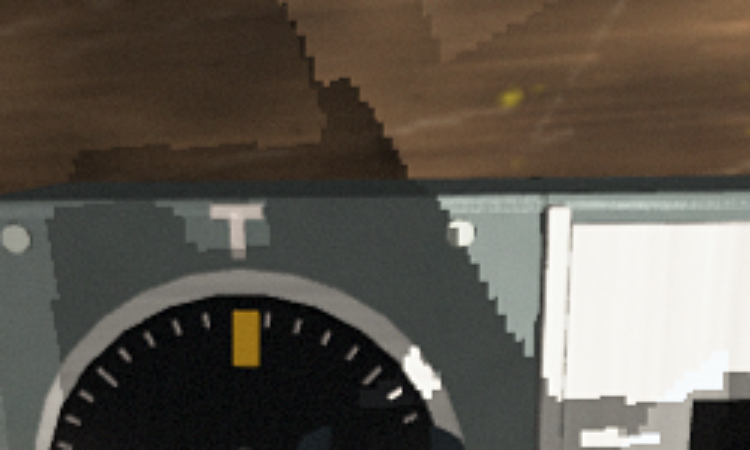

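```bash
python3 - <<'E'
from circ import *
L=89.8-10*np.arange(1,9); print(rows(P(89.8),L))
t=9.8
for i in range(8):
    L=t-3.5*np.arange(1,5); print(round(t-14,1),rows(P(t),L),P(L[-1]).round(4)); t-=14
E
```

```text
[[-0.0052, -0.0001, 0, 0], [-0.0104, -0.0011, 0, 0], [-0.0152, -0.003, 0, 0], [-0.0197, -0.0057, 0, 0], [-0.0236, -0.0092, 0, 0], [-0.0269, -0.0132, 0, 0], [-0.0295, -0.0178, 0, 0], [-0.0311, -0.0228, 0, 0]]
-4.2 [[-0.0004, -0.0018, 0, 0], [-0.0007, -0.0036, 0, 0], [-0.0008, -0.0054, 0, 0], [-0.0009, -0.0073, 0, 0]] [0.4755 0.186 ]
-18.2 [[0.0001, -0.0018, 0, 0], [0.0002, -0.0037, 0, 0], [0.0005, -0.0055, 0, 0], [0.0009, -0.0073, 0, 0]] [0.4741 0.1788]
-32.2 [[0.0005, -0.0018, 0, 0], [0.0011, -0.0035, 0, 0], [0.0018, -0.0052, 0, 0], [0.0026, -0.0068, 0, 0]] [0.471  0.1722]
-46.2 [[0.0009, -0.0016, 0, 0], [0.0019, -0.0031, 0, 0], [0.003, -0.0046, 0, 0], [0.0042, -0.006, 0, 0]] [0.4664 0.1665]
-60.2 [[0.0013, -0.0013, 0, 0], [0.0026, -0.0026, 0, 0], [0.004, -0.0037, 0, 0], [0.0055, -0.0048, 0, 0]] [0.4605 0.1622]
-74.2 [[0.0016, -0.001, 0, 0], [0.0032, -0.0019, 0, 0], [0.0048, -0.0026, 0, 0], [0.0065, -0.0033, 0, 0]] [0.4538 0.1593]
-88.2 [[0.0017, -0.0006, 0, 0], [0.0035, -0.001, 0, 0], [0.0053, -0.0014, 0, 0], [0.0071, -0.0016, 0, 0]] [0.4465 0.1582]
-102.2 [[0.0018, -0.0001, 0, 0], [0.0037, -0.0001, 0, 0], [0.0055, -0.0001, 0, 0], [0.0073, 0.0001, 0, 0]] [0.4393 0.1589]
```

Call:
send_rows([
  [-0.0052,-0.0001,0,0],
  [-0.0104,-0.0011,0,0],
  [-0.0152,-0.003,0,0],
  [-0.0197,-0.0057,0,0],
  [-0.0236,-0.0092,0,0],
  [-0.0269,-0.0132,0,0],
  [-0.0295,-0.0178,0,0],
  [-0.0311,-0.0228,0,0],
])

```text
time_s: 9.7
tcp_pos: [0.4747, 0.1935, 0.0783]
ee_rot: [3.14, -0.001, 3.07]
force: [-0.4, 5.4, 5.3]
width: 0.0136
finger_force: 10.0
```

Call:
send_rows([
  [-0.0004,-0.0018,0,0],
  [-0.0007,-0.0036,0,0],
  [-0.0008,-0.0054,0,0],
  [-0.0009,-0.0073,0,0],
  [-0.0009,-0.0073,0,0],
])

```text
time_s: 10.32
tcp_pos: [0.475, 0.1858, 0.0783]
ee_rot: [3.141, -0.001, 3.07]
force: [0.9, 4.0, 5.4]
width: 0.0137
finger_force: 10.0
```

Call:
send_rows([
  [0.0001,-0.0018,0,0],
  [0.0002,-0.0037,0,0],
  [0.0005,-0.0055,0,0],
  [0.0009,-0.0073,0,0],
  [0.0009,-0.0073,0,0],
])

```text
time_s: 10.95
tcp_pos: [0.4734, 0.1782, 0.0783]
ee_rot: [-3.141, -0.002, 3.07]
force: [0.3, 2.7, 7.0]
width: 0.0139
finger_force: 10.0
```

Call:
send_rows([
  [0.0005,-0.0018,0,0],
  [0.0011,-0.0035,0,0],
  [0.0018,-0.0052,0,0],
  [0.0026,-0.0068,0,0],
  [0.0026,-0.0068,0,0],
])

```text
time_s: 11.58
tcp_pos: [0.4697, 0.1711, 0.0782]
ee_rot: [-3.14, -0.003, 3.071]
force: [-0.8, 1.1, 7.5]
width: 0.0139
finger_force: 10.0
```

Call:
send_rows([
  [0.0009,-0.0016,0,0],
  [0.0019,-0.0031,0,0],
  [0.003,-0.0046,0,0],
  [0.0042,-0.006,0,0],
  [0.0042,-0.006,0,0],
])

```text
time_s: 12.2
tcp_pos: [0.4656, 0.1664, 0.0783]
ee_rot: [3.141, -0.002, 3.07]
force: [-0.6, 3.9, 6.3]
width: 0.013
finger_force: 10.0
```

Call:
send_rows([
  [0.0013,-0.0013,0,0],
  [0.0026,-0.0026,0,0],
  [0.004,-0.0037,0,0],
  [0.0055,-0.0048,0,0],
  [0.0055,-0.0048,0,0],
])

```text
time_s: 12.82
tcp_pos: [0.4624, 0.1638, 0.0784]
ee_rot: [3.137, 0.004, 3.069]
force: [5.1, 9.8, 0.3]
width: 0.0135
finger_force: 10.0
```

Call:
send_rows([
  [0.0008,-0.0005,0,0],
  [0.0016,-0.001,0,0],
  [0.0016,-0.001,0,0],
])

```text
time_s: 13.2
tcp_pos: [0.4617, 0.1634, 0.0785]
ee_rot: [3.136, 0.006, 3.069]
force: [8.6, 10.6, -3.6]
width: 0.0137
finger_force: 10.0
```

```bash
python3 -c "
from h import *
marks()"
```

```text
13.2 [0.4617 0.1634 0.0785] 0.0137 [ 8.6 10.6 -3.6]
red [327.6 152.8] 190 [0.4193 0.211  0.069 ] r 0.0347 ang 141.2
```

Call:
send_rows([
  [0.0005,-0.0003,0,0],
  [0.001,-0.0006,0,0],
  [0.001,-0.0006,0,0],
])

```text
time_s: 13.62
tcp_pos: [0.4606, 0.1633, 0.0784]
ee_rot: [3.135, 0.005, 3.069]
force: [6.0, 12.8, -1.7]
width: 0.014
finger_force: 10.0
```

Call:
send_rows([
  [0,0,0,0],
  [0,0,0,0],
  [0,0,-0.02,0],
  [0,0,-0.06,0],
  [0.004,0.04,-0.08,0],
  [0.012,0.1,-0.08,0],
  [0.0166,0.138,-0.08,0],
  [0.0166,0.138,-0.08,0],
], jaw=0.05)

```text
time_s: 14.62
tcp_pos: [0.4494, 0.2998, 0.1567]
ee_rot: [-3.138, -0.003, 3.074]
force: [-0.1, -1.0, 0.0]
width: 0.0496
finger_force: 0.0
```

```bash
python3 - <<'E'
from h import *
b,k=marks()
for p in [(.4505,.2995,.093),(.4505,.2995,.068)]: print(proj(k,p))
cv2.imwrite('pics/k1.png',cv2.resize(b[60:260,100:400],None,fx=2.5,fy=2.5)[:,:,::-1])
E
```

```text
14.625 [0.4494 0.2998 0.1567] 0.0496 [-0.1 -1.   0. ]
red [149.2 158.9] 100 [0.4158 0.2051 0.069 ] r 0.0343 ang 152.5
yel [166.6 220.1] 86 [0.4756 0.2119 0.069 ] r 0.037 ang 37.7
(np.float64(256.28569192122154), np.float64(197.20976377790404))
(np.float64(256.3948749987846), np.float64(188.7805496037481))
```

View pics/k1.png

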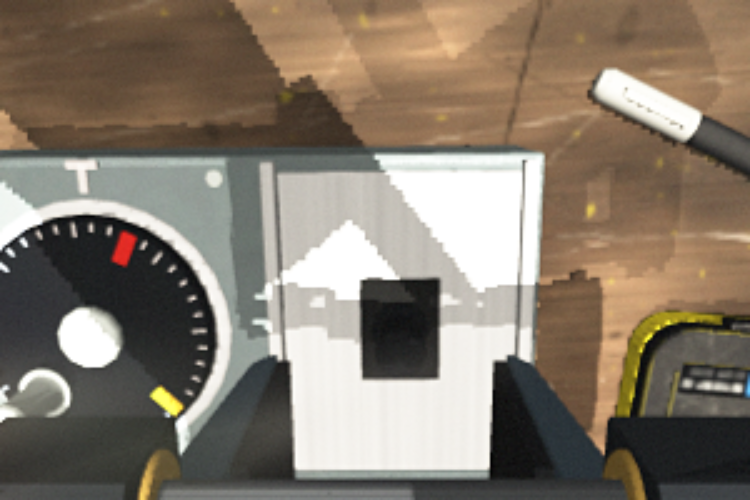

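Call:
send_rows([
  [0,0.002,0.04,0],
  [0,0.002,0.07,0],
  [0,0.002,0.0845,0],
  [0,0.002,0.0845,0],
], grip_force=25)

```text
time_s: 15.18
tcp_pos: [0.4503, 0.3, 0.0729]
ee_rot: [-3.14, -0.002, 3.07]
force: [-0.4, 0.2, -0.0]
width: 0.0499
finger_force: 0.0
```

Call:
send_rows([
  [0,0,0,0],
  [0,0,0,0],
  [0,0,0,0],
  [0,0,0,0],
], jaw=0.0)

```text
time_s: 15.68
tcp_pos: [0.4511, 0.3029, 0.0744]
ee_rot: [3.138, 0.001, 3.07]
force: [0.3, 3.6, 1.3]
width: 0.0149
finger_force: 25.0
```

Call:
send_rows([
  [0.003,0.001,0,0],
  [0.006,0.002,0,0],
  [0.006,0.002,0,0],
])

```text
time_s: 16.05
tcp_pos: [0.4449, 0.3033, 0.0743]
ee_rot: [-3.14, 0.001, 3.072]
force: [1.2, -3.2, 5.4]
width: 0.0147
finger_force: 25.0
```

The hatch slides, so the bolt is in.

Call:
send_rows([
  [0.008,0,0,0],
  [0.016,0,0,0],
  [0.024,0,0,0],
  [0.032,0,0,0],
  [0.04,0,0,0],
  [0.047,0,0,0],
  [0.053,0,0,0],
  [0.055,0,0,0],
])

```text
time_s: 17.05
tcp_pos: [0.391, 0.3066, 0.0743]
ee_rot: [-3.14, 0.003, 3.073]
force: [8.5, -6.6, 3.7]
width: 0.0149
finger_force: 25.0
```

Call:
send_rows([
  [0.001,0,0,0],
  [0.002,0,0,0],
  [0.002,0,0,0],
])

```text
time_s: 17.42
tcp_pos: [0.391, 0.3066, 0.0743]
ee_rot: [-3.14, 0.007, 3.074]
force: [10.7, -7.7, 1.9]
width: 0.0149
finger_force: 25.0
```

Call:
send_rows([
  [-0.001,0,0,0],
  [-0.001,0,0,0],
  [-0.001,0,0,0],
  [-0.001,0,-0.03,0],
  [-0.001,0,-0.07,0],
  [-0.001,0,-0.12,0],
  [-0.001,0,-0.12,0],
  [-0.001,0,-0.12,0],
], jaw=0.05)

```text
time_s: 18.42
tcp_pos: [0.3882, 0.3076, 0.1931]
ee_rot: [-3.141, -0.001, 3.071]
force: [-0.6, 0.3, -0.1]
width: 0.0498
finger_force: 0.0
```

```bash
python3 - <<'E'
from h import *
o=arm.get_obs(); print(o['tcp_pos'],o['force'],o['width'])
b,k=cap('wrist'); cv2.imwrite('pics/end.png',b[:,:,::-1])
E
```

```text
[0.38824711 0.30759143 0.19309504] [-0.62088576  0.29906288 -0.12968117] 0.049750390210039394
```

View pics/end.png

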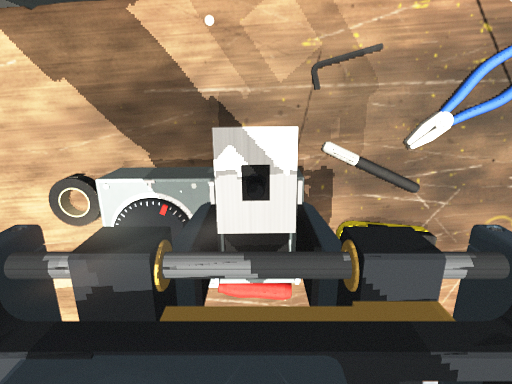

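The hatch is fully open, sticking out past the front with its knob at (256,182), and the gripper is clear of everything.

```bash
python3 -c "
from station import arm
print(arm.finish_job())"
```

```text
the job is handed in; nothing more can be done
None
```

The safe is unlocked and the hatch slid about 60 mm to its stop; the gripper is clear, nothing else was touched that I could see, and the job was handed in at about 18 s of the 72 s, with no verdict returned.

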